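# Pack the glue bottles upright in the round caddy

## Task

Put the two loose glue bottles, the one standing on the table and the one that has fallen over, into the round metal caddy with the other five, moving those together to make room. All seven must end standing upright on the caddy's floor, one in the middle and six round it, and the other things on the table must be left where they are.

Things in the scene. Friction and masses are not known exactly. Their poses are not given: they have to be found in the camera images.
- caddy: Round open metal caddy, fixed to the table: 134 across outside, inner diameter 126, rim 60 above the table, flat floor 6 above the table. Origin: centre of its underside, on the table. Seven 40 mm bottles fill it as one in the middle and six round it, with only 6 mm to spare across; they slide on its floor.
- caddy_floor (a point): Centre of the caddy's inner floor, 6 above the table; z up.
- bottle_mid: Glue bottle, about 130 g: white body 40 across, straight from 4 to 70 above the foot (edge bevelled 3 x 4), then a cone to a slim nozzle, 12 across, 85 to 120 above the foot. Origin: centre of the foot; z axis: foot to nozzle. Stands in the middle of the caddy.
- bottle_in_a: Glue bottle, about 130 g: white body 40 across, straight from 4 to 70 above the foot (edge bevelled 3 x 4), then a cone to a slim nozzle, 12 across, 85 to 120 above the foot. Origin: centre of the foot; z axis: foot to nozzle. Stands in the caddy by its wall; these four are about a quarter turn apart, mostly too close for another bottle between until shifted along the wall.
- bottle_in_b: Glue bottle, about 130 g: white body 40 across, straight from 4 to 70 above the foot (edge bevelled 3 x 4), then a cone to a slim nozzle, 12 across, 85 to 120 above the foot. Origin: centre of the foot; z axis: foot to nozzle. Stands in the caddy by its wall; these four are about a quarter turn apart, mostly too close for another bottle between until shifted along the wall.
- bottle_in_c: Glue bottle, about 130 g: white body 40 across, straight from 4 to 70 above the foot (edge bevelled 3 x 4), then a cone to a slim nozzle, 12 across, 85 to 120 above the foot. Origin: centre of the foot; z axis: foot to nozzle. Stands in the caddy by its wall; these four are about a quarter turn apart, mostly too close for another bottle between until shifted along the wall.
- bottle_in_d: Glue bottle, about 130 g: white body 40 across, straight from 4 to 70 above the foot (edge bevelled 3 x 4), then a cone to a slim nozzle, 12 across, 85 to 120 above the foot. Origin: centre of the foot; z axis: foot to nozzle. Stands in the caddy by its wall; these four are about a quarter turn apart, mostly too close for another bottle between until shifted along the wall.
- bottle_stand: Glue bottle, about 130 g: white body 40 across, straight from 4 to 70 above the foot (edge bevelled 3 x 4), then a cone to a slim nozzle, 12 across, 85 to 120 above the foot. Origin: centre of the foot; z axis: foot to nozzle. Stands upright on the table, to the right (-y) of the caddy.
- bottle_fallen: Glue bottle, about 130 g: white body 40 across, straight from 4 to 70 above the foot (edge bevelled 3 x 4), then a cone to a slim nozzle, 12 across, 85 to 120 above the foot. Origin: centre of the foot; z axis: foot to nozzle. Lies on the table left (+y) of the caddy, axis 20 above the table, nozzle roughly towards the carton (+y); can roll.
- carton_face (a point): Middle of the near long face of a closed cardboard carton, fixed, 440 (x) x 280 (y) x 70 tall, left (+y) of the fallen bottle: an upright wall to push against. The point is 35 above the table, the carton lies beyond it in its +y.
- tape_roll: Bystander: a roll of clear tape lying flat, 76 across, 30 tall. Leave it where it is. Origin at its underside.
- paste_jar: Bystander: a squat white jar, 60 across, 65 tall. Leave it where it is. Origin at its underside.
- glue_brush: Bystander: a brush 170 long lying flat. Leave it where it is. Origin at its underside (along its length).
- book: Bystander: a closed book lying flat, 150 x 210 x 26. Leave it where it is. Origin at its underside.
- foam_block: Bystander: a white foam packing block, 80 x 200, 75 tall. Leave it where it is. Origin at its underside.
There are look-alikes about, which are no part of the job. What is shaped like the bottle_in_d but brown or orange is not meant.

How it is judged:
By the outcome, as a careful person would: the job done as asked, in the order asked, and still so for the second after the job is handed in, with the robot touching nothing.
It also fails if it takes over 72 s, if anything falls off the work surface, if the arm or the gripper's body presses on something with over 40 N, if the wrist force passes 120 N, or if a joint passes its speed limit or range.

## Robot

A 6-joint arm with a two-finger parallel gripper is mounted at the origin on the work surface. World frame = base frame: x ahead of the robot, y to its left, z up, the work surface at z = 0. Lengths are in m, angles in rad, forces in N, time in s.
With the tool pointing down it reaches from about 0.375 to 0.9 m from the base axis. Payload 3.1 kg.
Tool frame: the origin (TCP) lies at the centre of the arm's flange, where the gripper is bolted on; the fingertips stand 173 mm ahead of it and the grasp point (between the pads) lies 155 mm ahead of it; z points along the fingers, x is the direction in which the jaws open and shut, and the axes are right-handed (so a half turn about z gives the same grasp; the last joint's range is limited). The gripper opens to 85 mm and grips with 20 to 120 N. Pads are 22 mm wide; open, the fingers measure 114 mm over their backs; the gripper's body (76 mm by 85 mm) begins 54 mm behind the grasp point. The pads swing forward as they close: fully open they stand 13 mm farther back than shut.
Start: joints at [-1.296, 0.527, 1.433, -0, 1.181, -0.178], TCP at [0.274, -0.562, 0.405] pointing down, gripper open.
Joint ranges: [-3.08, 3.08], [-0.75, 2.2], [0.22, 2.44], [-1.43, 4.57], [0, 2.65], [-2.85, 2.85]. Speed limits (rad/s): [2.79, 2.79, 3.14, 3.14, 3.14, 3.14].

## Interface

Orientations are given as a unit quaternion [x, y, z, w].
In Python, from station import manip gives the robot as it stands.
- The arm moves only by the shell command python3 -m jog 'ROWS' [OPENING] [FORCE]. ROWS is JSON, a list that holds one entry, the list of rows, each a list of 4 numbers: the shift along the world's x, y, z in mm, then the turn about the world's z in degrees. A call has exactly 8 rows; each row shifts and turns the commanded pose from where the row before left it; what a row does not reach is not made up. A row lasts 1/8 s, in which the tool goes at most 62.5 mm and 10.7 degrees, less where a joint would pass 70% of its speed; a pose out of reach is approached as far as the arm can. A call is refused whole if a number of a shift passes 62.5 or a number of a turn 10.7, either way. A call with a gripper value outside its range is refused whole. OPENING is the opening in per cent of the stroke, from 0 (shut) to 100 (fully open), set as the call begins (- or left out, the last holds). The fingers move at their own pace and stop on an object; FORCE is the grip in N (left out, the last holds). Time passes only in rows, so rows that do not move let the fingers close, or fill a call up. It gives the time, the measured TCP pose, the force and the opening at its end, in the units of the state.
- manip.sense(): the state, without advancing time (a new reading comes with each control period).
- manip.snapshot(name): name is "scene" or "top" or "wrist"; returns the picture (420x560x3 uint8, red, green, blue); there is no depth.
- manip.camera_info(name): a dict with "fx", "fy", "cx", "cy" (pixels), "k1" (the pictures are not rectified: a ray, as slopes to the right and down, at radius r is drawn at 1 + k1 r^2 times it, then the intrinsics apply), "R" (3x3) and "t" (3): a world point X has camera coordinates R X + t. Camera axes: x right, y down, z forward; pixel columns grow to the right and rows downward; lengths in m; the calibration is good to about 2 mm. A picture is of the moment at which its call begins: read the wrist's pose just before it. camera_info takes no time and is no camera call; for the wrist camera it gives the pose at the moment of the call.
- manip.sign_off(): hands the job in, once; it reports no verdict.
The state is a dict: "t": time; "q": joint angles; "qd": joint speeds; "tau": joint torques, N m; "tcp_pos": TCP position; "tool_rot": TCP orientation; "force": force on the tool from outside, world axes, zero at the start; "ft_torque": the same for the moment, N m; "finger_gap": opening from 0.0 (shut) to 1.0 (fully open).
Only numpy, scipy, OpenCV 4.12 (cv2) and the standard library are available. Lean on these libraries where they do the work, as an engineer would, in place of code of your own. Each camera call takes 0.05 s, during which the arm holds its last target. There are 200 camera calls.

## Working session

There is one attempt and no reset: what is moved stays moved. The work goes in short steps, Python scripts to look and compute and a shell command to move; the robot and the scene stay as the last step left them, time stands still between calls to the robot, and variables do not carry over. Pictures are saved under pics/ and viewed, about 8 in all and at most 12, crops included, and the job is handed in when it is done.

```bash
ls; mkdir -p pics; cat > h.py <<'E'
import numpy as np, cv2
from station import manip
def snap(cam,name):
    info=manip.camera_info(cam); im=np.asarray(manip.snapshot(cam))
    cv2.imwrite(f'pics/{name}.png',im[:,:,::-1]); np.save(f'pics/{name}.npy',im); np.save(f'pics/{name}_info.npy',info,allow_pickle=True)
    return im,info
def load(name): return np.load(f'pics/{name}.npy'),np.load(f'pics/{name}_info.npy',allow_pickle=True).item()
def proj(info,X):
    c=np.array(info['R'])@np.array(X,float)+np.array(info['t']); u=c[:2]/c[2]; u=u*(1+info['k1']*(u@u))
    return np.array([info['fx']*u[0]+info['cx'],info['fy']*u[1]+info['cy']])
def ray(info,p):
    K=np.array([[info['fx'],0,info['cx']],[0,info['fy'],info['cy']],[0,0,1]],float)
    u=cv2.undistortPoints(np.array([[p]],float),K,np.array([info['k1'],0,0,0.]))[0,0]
    R=np.array(info['R']); return -R.T@np.array(info['t']), R.T@np.array([u[0],u[1],1])
def onz(info,p,z):
    o,d=ray(info,p); return o+d*(z-o[2])/d[2]
E
python3 - <<'E'
from h import *
a,i=snap('scene','s0'); b,j=snap('top','t0')
cv2.imwrite('pics/t0big.png',cv2.resize(b[:,:,::-1],(800,600),interpolation=cv2.INTER_CUBIC))
print(i,j); print(manip.sense())
E
```

```text
pics
{'fx': 423.900444758388, 'fy': 423.900444758388, 'cx': 284.6466033394415, 'cy': 202.73642221575614, 'k1': 0.029561725075719462, 'R': array([[ 0.6029051 ,  0.79777382, -0.0078977 ],
       [ 0.58996806, -0.45247936, -0.66873022],
       [-0.53706901,  0.39852147, -0.74346319]]), 't': array([-0.35955976, -0.29332592,  1.40183084])} {'fx': 475.57337076798973, 'fy': 475.57337076798973, 'cx': 267.42120127688617, 'cy': 211.7105331341241, 'k1': -0.04129970079990962, 'R': array([[ 0.0769508 , -0.99703145,  0.00261959],
       [-0.97379597, -0.07572092, -0.21444756],
       [ 0.21400932,  0.01395097, -0.97673199]]), 't': array([-0.04891339,  0.59091128,  1.13370558])}
{'t': 0.1, 'q': array([-1.29551991e+00,  5.28406895e-01,  1.43379323e+00, -2.33515758e-05,
        1.18139249e+00, -1.78516928e-01]), 'qd': array([-2.66828130e-03, -2.14848295e-03, -3.21272676e-03,  9.17166332e-05,
        4.45006239e-04, -1.20245723e-03]), 'tau': array([ 3.51883209e-04, -4.43305564e+01, -1.78586805e+01, -1.52745042e-04,
        3.89745052e-03,  1.19800652e-05]), 'tcp_pos': array([ 0.27391484, -0.56143254,  0.40380436]), 'tool_rot': array([ 8.48052078e-01, -5.29911948e-01, -7.47717281e-04, -6.64074319e-04]), 'force': array([-0.23527866, -0.77613987, -0.15682586]), 'ft_torque': array([-0.01761128,  0.00950309, -0.02124835]), 'finger_gap': 1.0008608835229946}
```

View pics/t0big.png

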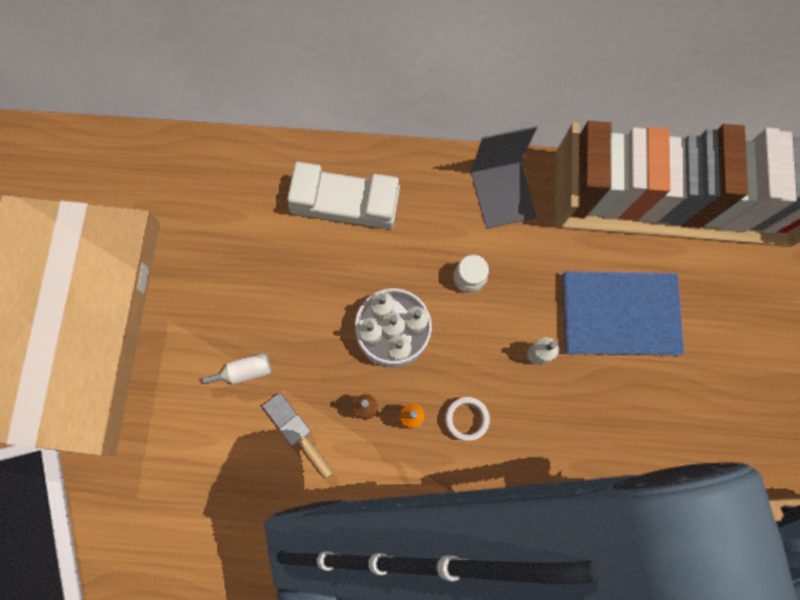

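View pics/s0.png

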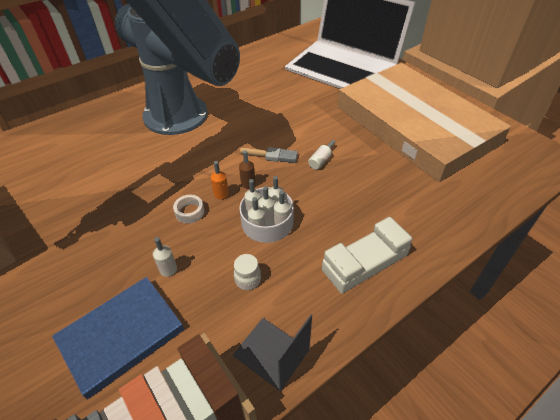

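The top view shows the caddy at about (393,327), the standing bottle at (543,350) and the fallen one from foot (268,365) to nozzle tip (203,380), all in 800x600 pixels. The brown and orange decoys are at (365,405) and (412,416). The scene view agrees.

```bash
python3 - <<'E'
from h import *
im,j=load('t0'); s=0.7
for n,p,z in [('caddyrim',(393,327),.06),('stand tip',(551,345),.12),('foot',(268,365),.02),('noz',(203,380),.02),('neck',(228,375),.02),('cartonedge',(140,300),.07),
 ('n1',(382,299),.126),('n2',(417,315),.126),('n3',(393,320),.126),('n4',(370,326),.126),('n5',(400,343),.126),('brush',(300,430),.01),('tape',(467,418),.03),('brown',(365,405),.12),('jar',(472,268),.065)]:
    print(n,onz(j,np.array(p)*s,z).round(3))
w=manip.camera_info('wrist'); R=np.array(w['R']); print('wrist cam pos',-R.T@np.array(w['t']),'fwd',R[2],'right',R[0],w['fx'])
E
```

```text
caddyrim [ 0.551 -0.026  0.06 ]
stand tip [ 0.53  -0.289  0.12 ]
foot [0.472 0.193 0.02 ]
noz [0.436 0.306 0.02 ]
neck [0.449 0.262 0.02 ]
cartonedge [0.563 0.423 0.07 ]
n1 [ 0.585 -0.004  0.126]
n2 [ 0.563 -0.064  0.126]
n3 [ 0.551 -0.024  0.126]
n4 [0.538 0.013 0.126]
n5 [ 0.513 -0.039  0.126]
brush [0.362 0.125 0.01 ]
tape [ 0.405 -0.167  0.03 ]
brown [0.408 0.011 0.12 ]
jar [ 0.668 -0.158  0.065]
wrist cam pos [ 0.34823986 -0.52657668  0.37240551] fwd [-0.28277162 -0.13533283 -0.94959214] right [ 0.43866634 -0.89864638 -0.00255482] 311.4766899137072
```

```bash
python3 -m jog '[[[28,54,0,10.4],[28,54,0,10.4],[28,54,0,10.4],[28,54,0,10.4],[28,54,0,10.4],[28,54,0,10.4],[28,54,0,10.4],[28,54,0,10.4]]]' 35 20; python3 -m jog '[[[28,54,0,0],[25,53,0,0],[0,0,0,0],[0,0,0,0],[0,0,0,0],[0,0,0,0],[0,0,0,0],[0,0,0,0]]]'; python3 - <<'E'
from h import *
im,i=snap('wrist','w1'); s=manip.sense(); print(s['t'],s['tcp_pos'],s['tool_rot'],s['finger_gap'],s['q'])
cv2.imwrite('pics/w1b.png',cv2.resize(im[:,:,::-1],(800,600),interpolation=cv2.INTER_CUBIC))
E
```

```text
t: 1.1
tcp_pos: [0.4986, -0.1278, 0.4045]
tool_rot: [0.986, 0.17, -0.0, -0.0]
force: [1.7, 0.1, 0.7]
finger_gap: 0.353
t: 2.1
tcp_pos: [0.5509, -0.0232, 0.4048]
tool_rot: [0.986, 0.166, 0.0, 0.0]
force: [0.4, 0.9, -0.4]
finger_gap: 0.347
2.15 [ 0.55093626 -0.02306685  0.40475183] [ 9.86047621e-01  1.66463476e-01  9.20401656e-06 -4.23543220e-06] 0.350051764976802 [-2.44531214e-01  4.28522785e-01  1.61853640e+00  1.70250973e-05
  1.09451999e+00 -5.79023039e-01]
```

View pics/w1b.png

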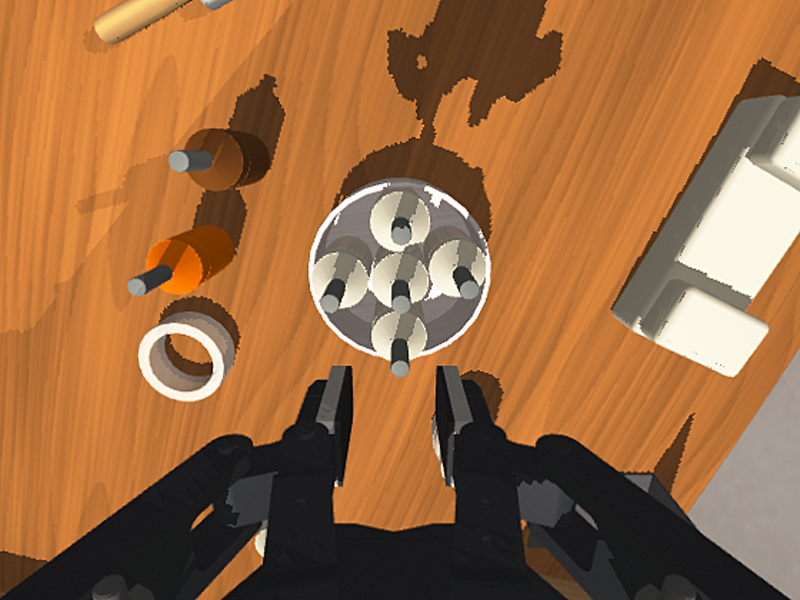

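The wrist view has the five nozzle tips at (402,238), (330,303), (401,303), (470,290) and (400,369), with the rim centred near (400,267) in 800x600 pixels. Next I'll convert these to positions.

```bash
python3 - <<'E'
from h import *
im,i=load('w1'); s=.7
sm=cv2.resize(im,(2240,1680),interpolation=cv2.INTER_CUBIC)  # x4
C=[]
for n,p in [('n4',(402,238)),('n5',(330,303)),('mid',(401,303)),('n1',(470,290)),('n2',(400,369))]:
    c=np.array(p)*s; x,y=c.round().astype(int)
    print(n,im[y,x],end=' ')
    pc=(c*4).astype(int); w=sm[pc[1]-40:pc[1]+40,pc[0]-40:pc[0]+40].astype(int)
    m=(np.abs(w-im[y,x].astype(int)).max(2)<22).astype(np.uint8)
    k,lab,st,ce=cv2.connectedComponentsWithStats(m); l=lab[40,40]
    q=(pc-40+ce[l])/4; print('area',st[l][4],'eye',onz(i,c,.126)[:2].round(4),'cent',(q/s).round(1),onz(i,q,.126)[:2].round(4))
pts=[(400,178),(490,267),(309,267),(400,357),(336,203),(464,203)]
P=np.array([onz(i,np.array(p)*s,.06)[:2] for p in pts])
A=np.c_[2*P,np.ones(len(P))]; r=np.linalg.lstsq(A,(P**2).sum(1),rcond=None)[0]; print('rim',r[:2],np.sqrt(r[2]+r[:2]@r[:2]))
E
```

```text
n4 [158 156 150] area 2062 eye [0.5457 0.0111] cent [401.  235.9] [0.5448 0.0121]
n5 [163 164 154] area 1892 eye [ 0.5186 -0.039 ] cent [329.5 303.9] [ 0.5184 -0.0396]
mid [159 157 149] area 1971 eye [ 0.5579 -0.0253] cent [400.7 305. ] [ 0.5582 -0.0265]
n1 [149 149 141] area 2062 eye [ 0.5932 -0.0046] cent [469.3 290.1] [ 0.5928 -0.0048]
n2 [160 160 152] area 1551 eye [ 0.5717 -0.0661] cent [399.8 368.7] [ 0.5715 -0.0659]
rim [ 0.5575814  -0.02453656] 0.0666095948921182
```

```bash
python3 -m jog '[[[-6,35,-17,0],[0,0,-40,0],[0,0,-40,0],[0,0,-40,0],[0,0,0,0],[0,0,0,0],[0,0,0,0],[0,0,0,0]]]' 35 30; python3 -m jog '[[[0,0,0,0],[0,0,0,0],[0,0,0,0],[0,0,0,0],[0,0,0,0],[4,2,0,0],[5,2,0,0],[4,1,0,0]]]' 0 30;  python3 -m jog '[[[0,0,0,0],[0,0,0,0],[0,0,0,0],[0,0,0,0],[0,0,0,0],[0,0,0,0],[0,0,10,0],[0,0,40,0]]]' 35
```

```text
t: 3.15
tcp_pos: [0.5454, 0.0122, 0.2692]
tool_rot: [0.986, 0.167, 0.001, 0.001]
force: [-0.4, 0.3, 0.3]
finger_gap: 0.346
t: 4.15
tcp_pos: [0.5553, 0.0162, 0.2687]
tool_rot: [0.986, 0.169, -0.006, 0.001]
force: [-11.3, -9.8, 19.5]
finger_gap: 0.127
t: 5.15
tcp_pos: [0.5573, 0.0173, 0.3168]
tool_rot: [0.986, 0.167, -0.002, -0.001]
force: [1.0, -1.0, 0.0]
finger_gap: 0.351
```

```bash
python3 -m jog '[[[7,-42,0,0],[7,-41,0,0],[0,0,0,0],[0,0,-25,0],[0,0,-25,0],[0,0,0,0],[0,0,0,0],[0,0,0,0]]]' 35 30; python3 -m jog '[[[0,0,0,0],[0,0,0,0],[0,0,0,0],[0,0,0,0],[0,0,0,0],[-4,0,0,0],[-5,0,0,0],[-5,0,0,0]]]' 0 30;  python3 -m jog '[[[0,0,0,0],[0,0,0,0],[0,0,0,0],[0,0,0,0],[0,0,0,0],[0,0,0,0],[0,0,10,0],[0,0,40,0]]]' 35
```

```text
t: 6.15
tcp_pos: [0.5724, -0.0655, 0.2689]
tool_rot: [0.986, 0.167, 0.001, 0.0]
force: [0.6, 0.1, 0.6]
finger_gap: 0.35
t: 7.15
tcp_pos: [0.5587, -0.0661, 0.2684]
tool_rot: [0.986, 0.167, 0.002, 0.001]
force: [2.5, -0.9, 4.9]
finger_gap: 0.126
t: 8.15
tcp_pos: [0.5573, -0.0656, 0.3168]
tool_rot: [0.986, 0.167, -0.002, -0.001]
force: [-0.4, -0.6, 0.5]
finger_gap: 0.345
```

```bash
python3 -m jog '[[[-20,14,0,0],[-20,13,0,0],[0,0,0,0],[0,0,-25,0],[0,0,-25,0],[0,0,0,0],[0,0,0,0],[0,0,0,0]]]' 35 30; python3 -m jog '[[[0,0,0,0],[0,0,0,0],[0,0,0,0],[0,0,0,0],[0,0,0,0],[1,-2,0,0],[1,-3,0,0],[2,-2,0,0]]]' 0 30;  python3 -m jog '[[[0,0,0,0],[0,0,0,0],[0,0,0,0],[0,0,0,0],[0,0,0,0],[0,0,10,0],[0,0,40,0],[18,10,50,0]]]' 35; python3 -m jog '[[[18,12,36,0],[0,0,0,0],[0,0,0,0],[0,0,0,0],[0,0,0,0],[0,0,0,0],[0,0,0,0],[0,0,0,0]]]'
cat >> h.py <<'E'
def discs(im,i,guess,z=.126,ref=155):
    """centroids of grey nozzle tops near world guesses"""
    sm=cv2.resize(im,None,fx=4,fy=4,interpolation=cv2.INTER_CUBIC).astype(int); out=[]
    m=((sm.max(2)-sm.min(2)<24)&(np.abs(sm.mean(2)-ref)<18)).astype(np.uint8)
    m=cv2.morphologyEx(m,cv2.MORPH_OPEN,cv2.getStructuringElement(cv2.MORPH_ELLIPSE,(25,25)))
    k,lab,st,ce=cv2.connectedComponentsWithStats(m)
    for g in guess:
        p=proj(i,[*g,z]); d=np.linalg.norm(ce[1:]/4-p,axis=1); l=1+d.argmin()
        out.append(onz(i,ce[l]/4,z)[:2]); print('px',(ce[l]/4).round(1),'area',st[l][4],'xy',out[-1].round(4))
    return np.array(out)
E
python3 - <<'E'
from h import *
im,i=snap('wrist','w2'); print(manip.sense()['tcp_pos'])
discs(im,i,[(.558,.017),(.5218,-.0466),(.558,-.025),(.593,-.005),(.558,-.067)])
cv2.imwrite('pics/w2b.png',cv2.resize(im[80:290,150:430,::-1],(800,600),interpolation=cv2.INTER_CUBIC))
E
```

```text
t: 9.15
tcp_pos: [0.5187, -0.039, 0.2687]
tool_rot: [0.986, 0.167, 0.001, 0.001]
force: [-0.6, 0.5, 0.4]
finger_gap: 0.352
t: 10.15
tcp_pos: [0.5212, -0.045, 0.2684]
tool_rot: [0.986, 0.167, -0.001, -0.001]
force: [-2.1, 2.8, 9.7]
finger_gap: 0.123
t: 11.15
tcp_pos: [0.539, -0.0358, 0.3683]
tool_rot: [0.986, 0.166, -0.002, -0.001]
force: [0.8, 0.6, -0.7]
finger_gap: 0.354
t: 12.15
tcp_pos: [0.558, -0.0238, 0.4036]
tool_rot: [0.986, 0.167, -0.0, -0.0]
force: [-0.5, 0.3, -0.5]
finger_gap: 0.347
[ 0.55803303 -0.02373896  0.40369052]
px [281.2 164.2] area 1159 xy [0.5518 0.0125]
px [224.9 209.5] area 1641 xy [ 0.5202 -0.0386]
px [273.  209.7] area 1611 xy [ 0.5581 -0.0256]
px [320.9 200.3] area 1776 xy [ 0.5927 -0.0048]
px [261.8 252.2] area 1393 xy [ 0.5616 -0.0657]
```

View pics/w2b.png

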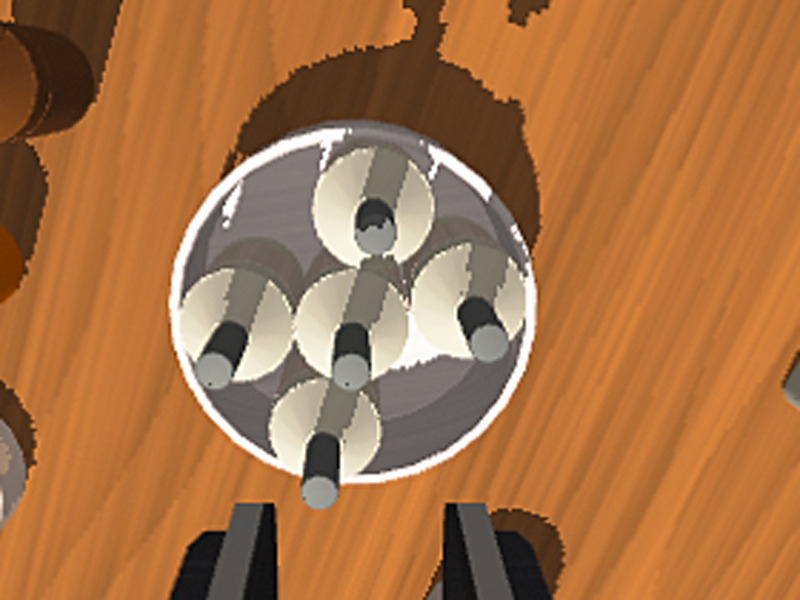

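The nozzles tilted when dragged, so the feet slid only part of the way: tips are now at (375,237), (215,370), (352,372), (489,342) and (319,491) in the crop. I'll repeat the moves with a small lift.

```bash
python3 -m jog '[[[-6,36,-15,0],[0,0,-40,0],[0,0,-40,0],[0,0,-40,0],[0,0,0,0],[0,0,0,0],[0,0,0,0],[0,0,0,0]]]' 35 30; python3 -m jog '[[[0,0,0,0],[0,0,0,0],[0,0,0,0],[0,0,0,0],[0,0,4,0],[3,2,0,0],[3,3,0,0],[0,0,-4,0]]]' 0 40;  python3 -m jog '[[[0,0,0,0],[0,0,0,0],[0,0,0,0],[0,0,0,0],[0,0,0,0],[0,0,20,0],[0,0,30,0],[2,-41,0,0]]]' 35;  python3 -m jog '[[[2,-42,0,0],[0,0,0,0],[0,0,-25,0],[0,0,-25,0],[0,0,0,0],[0,0,0,0],[0,0,0,0],[0,0,0,0]]]' 35
```

```text
t: 13.2
tcp_pos: [0.5524, 0.0122, 0.2702]
tool_rot: [0.986, 0.167, 0.001, 0.001]
force: [0.5, 0.2, -0.7]
finger_gap: 0.355
t: 14.2
tcp_pos: [0.5583, 0.0158, 0.2696]
tool_rot: [0.986, 0.168, -0.0, 0.002]
force: [-5.5, -8.9, 28.9]
finger_gap: 0.123
t: 15.2
tcp_pos: [0.5606, -0.0222, 0.321]
tool_rot: [0.986, 0.169, 0.002, 0.001]
force: [-0.6, 0.0, -0.2]
finger_gap: 0.35
t: 16.2
tcp_pos: [0.5623, -0.0657, 0.2696]
tool_rot: [0.986, 0.167, 0.001, 0.0]
force: [0.1, 0.8, 0.7]
finger_gap: 0.348
```

```bash
python3 -m jog '[[[0,0,0,0],[0,0,0,0],[0,0,0,0],[0,0,6,0],[0,0,0,0],[-5,-1,0,0],[0,0,0,0],[0,0,-5,0]]]' 0 40;  python3 -m jog '[[[0,0,0,0],[0,0,0,0],[0,0,0,0],[0,0,0,0],[0,0,20,0],[0,0,30,0],[-18,14,0,0],[-19,14,0,0]]]' 35;  python3 -m jog '[[[0,0,0,0],[0,0,-25,0],[0,0,-26,0],[0,0,0,0],[0,0,0,0],[0,0,0,0],[0,0,0,0],[0,0,0,0]]]' 35;  python3 -m jog '[[[0,0,0,0],[0,0,0,0],[0,0,0,0],[0,0,6,0],[0,0,0,0],[1,-4,0,0],[1,-4,0,0],[0,0,-5,0]]]' 0 40; python3 -m jog '[[[0,0,0,0],[0,0,0,0],[0,0,0,0],[0,0,0,0],[0,0,20,0],[0,0,50,0],[18,12,50,0],[18,11,14,0]]]' 35
python3 - <<'E'
from h import *
manip.snapshot('wrist')
im,i=snap('wrist','w3'); print(manip.sense()['tcp_pos'])
discs(im,i,[(.558,.017),(.5218,-.0466),(.558,-.025),(.593,-.005),(.558,-.067)])
E
```

```text
t: 17.2
tcp_pos: [0.557, -0.0667, 0.2697]
tool_rot: [0.986, 0.167, 0.0, 0.0]
force: [-0.1, -0.3, -1.1]
finger_gap: 0.125
t: 18.2
tcp_pos: [0.5198, -0.0385, 0.3203]
tool_rot: [0.986, 0.167, 0.001, 0.0]
force: [-0.4, 0.4, -0.1]
finger_gap: 0.349
t: 19.2
tcp_pos: [0.5201, -0.0387, 0.2692]
tool_rot: [0.986, 0.167, 0.0, 0.0]
force: [-0.5, -0.6, 0.0]
finger_gap: 0.35
t: 20.2
tcp_pos: [0.5223, -0.0472, 0.2697]
tool_rot: [0.986, 0.166, 0.0, 0.0]
force: [-0.7, -0.6, -2.0]
finger_gap: 0.124
t: 21.2
tcp_pos: [0.559, -0.0236, 0.4077]
tool_rot: [0.986, 0.167, 0.003, 0.001]
force: [0.6, 0.2, 0.2]
finger_gap: 0.35
[ 0.55965533 -0.02312497  0.40631054]
px [280.7 163.1] area 1569 xy [0.5578 0.0132]
px [219.8 216.4] area 1662 xy [ 0.524  -0.0469]
px [266.8 207.6] area 1697 xy [ 0.5594 -0.0263]
px [312.  198.4] area 1120 xy [ 0.5927 -0.0062]
px [251.4 248.7] area 1480 xy [ 0.5588 -0.0671]
```

```bash
python3 -m jog '[[[-4,-53,0,0],[-4,-53,0,0],[-4,-53,0,0],[-4,-53,0,0],[-4,-53,0,0],[0,0,0,0],[0,0,0,0],[0,0,0,0]]]' 50 40
python3 - <<'E'
from h import *
im,i=snap('wrist','w4'); print(manip.sense()['tcp_pos'])
discs(im,i,[(.537,-.289)],.12)
cv2.imwrite('pics/w4b.png',im[:,:,::-1])
E
```

```text
t: 22.3
tcp_pos: [0.5377, -0.2872, 0.403]
tool_rot: [0.986, 0.167, -0.001, -0.001]
force: [-0.8, 1.5, -0.2]
finger_gap: 0.499
[ 0.53792666 -0.28718171  0.40333333]
px [404.1   6.3] area 1128 xy [ 0.5762 -0.1142]
```

View pics/w4b.png

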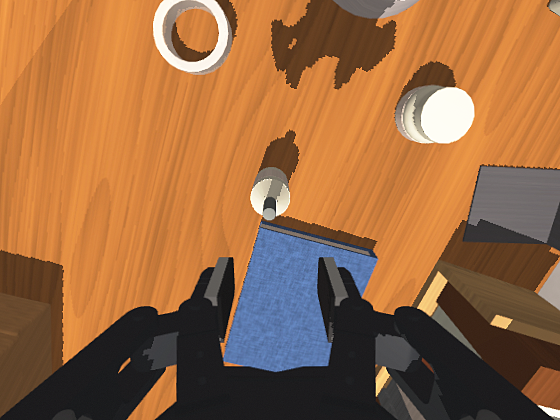

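The standing bottle's tip is at (269,214).

```bash
python3 - <<'E'
from h import *
im,i=load('w4'); print(onz(i,(269,213.7),.12), im[214,269], im[211:217,266:273].mean(2).astype(int))
E
```

```text
[ 0.53587287 -0.29484518  0.12      ] [178 178 169] [[172 170 170 170 169 165 167]
 [172 172 172 170 168 167 167]
 [174 174 172 172 170 170 168]
 [176 175 175 175 172 169 168]
 [177 177 175 174 172 171 169]
 [179 178 176 175 174 172 170]]
```

```bash
python3 -m jog '[[[-2,-8,-15,0],[0,0,-42,0],[0,0,-42,0],[0,0,-41,0],[0,0,0,0],[0,0,0,0],[0,0,0,0],[0,0,0,0]]]' 40 50; python3 -m jog '[[[0,0,0,0],[0,0,0,0],[0,0,0,0],[0,0,0,0],[0,0,5,0],[0,0,30,0],[0,0,40,0],[0,0,40,0]]]' 0 50;  python3 -m jog '[[[14,50,0,0],[14,50,0,0],[14,50,0,0],[10,50,0,0],[7,49,0,0],[0,0,0,0],[0,0,0,0],[0,0,0,0]]]'; python3 - <<'E'
from h import *
im,i=snap('wrist','w5'); print(manip.sense()['tcp_pos'])
discs(im,i,[(.558,.0132),(.524,-.0466),(.559,-.026),(.593,-.006),(.559,-.067)])
cv2.imwrite('pics/w5b.png',im[:,:,::-1])
E
```

```text
t: 23.35
tcp_pos: [0.5364, -0.297, 0.2654]
tool_rot: [0.986, 0.167, 0.001, 0.001]
force: [0.4, 0.4, 0.2]
finger_gap: 0.399
t: 24.35
tcp_pos: [0.5358, -0.2964, 0.379]
tool_rot: [0.986, 0.167, -0.0, -0.001]
force: [-0.8, 0.0, -2.0]
finger_gap: 0.119
t: 25.35
tcp_pos: [0.595, -0.0489, 0.3785]
tool_rot: [0.986, 0.166, -0.0, 0.0]
force: [-0.6, -0.4, -2.2]
finger_gap: 0.121
[ 0.59493356 -0.04901697  0.37856746]
px [237.4 175.6] area 1623 xy [ 0.5598 -0.0268]
px [183.9 187. ] area 1497 xy [ 0.5251 -0.0478]
px [237.4 175.6] area 1623 xy [ 0.5598 -0.0268]
px [237.4 175.6] area 1623 xy [ 0.5598 -0.0268]
px [221.  224.6] area 2102 xy [ 0.5591 -0.0672]
```

View pics/w5b.png

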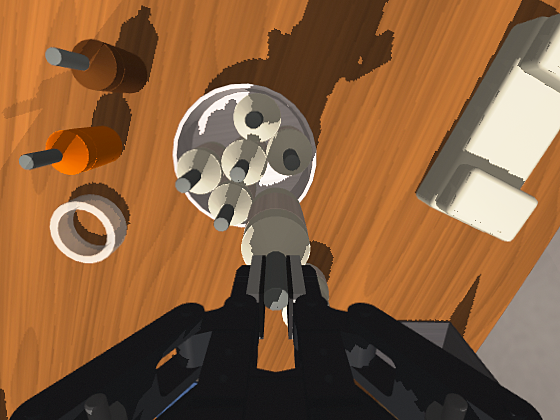

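The bottle hangs straight in the gripper at (275,290), and the free slot at the right of the caddy is open. Lowering it now.

```bash
python3 -m jog '[[[-1,2,0,0],[0,0,-30,0],[0,0,-8,0],[0,0,-8,0],[0,0,-8,0],[0,0,-8,0],[0,0,-8,0],[0,0,0,0]]]';  python3 -m jog '[[[0,0,-8,0],[0,0,-8,0],[0,0,-7,0],[0,0,-7,0],[0,0,-5,0],[0,0,-2,0],[0,0,0,0],[0,0,0,0]]]'
```

```text
t: 26.4
tcp_pos: [0.5939, -0.0457, 0.3079]
tool_rot: [0.986, 0.167, -0.001, -0.0]
force: [-0.2, -1.7, -1.9]
finger_gap: 0.117
t: 27.4
tcp_pos: [0.5938, -0.0456, 0.2716]
tool_rot: [0.986, 0.167, -0.0, -0.0]
force: [0.3, -1.7, -2.5]
finger_gap: 0.123
```

```bash
python3 -m jog '[[[0,0,-1,0],[0,0,0,0],[0,0,0,0],[0,0,0,0],[0,0,5,0],[0,0,30,0],[0,0,50,0],[0,0,45,0]]]' 28;  python3 -m jog '[[[-25,55,0,0],[-25,55,0,0],[-25,55,0,0],[-25,55,0,0],[-25,55,0,0],[-24,54,0,0],[0,0,0,0],[0,0,0,0]]]' 50 20; python3 - <<'E'
from h import *
manip.snapshot('wrist'); im,i=snap('wrist','w6'); print(manip.sense()['tcp_pos'])
cv2.imwrite('pics/w6b.png',im[:,:,::-1])
E
```

```text
t: 28.4
tcp_pos: [0.5939, -0.0457, 0.4025]
tool_rot: [0.986, 0.167, 0.0, 0.0]
force: [0.6, 0.2, 0.4]
finger_gap: 0.28
t: 29.4
tcp_pos: [0.445, 0.2833, 0.401]
tool_rot: [0.986, 0.167, 0.0, 0.0]
force: [0.2, -0.3, -0.2]
finger_gap: 0.499
[0.44565475 0.28230838 0.40085268]
```

View pics/w6b.png

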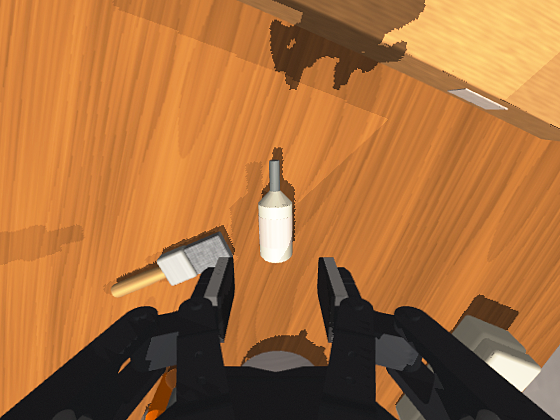

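The fallen bottle has its nozzle tip at (274,160), nozzle base at (274,191) and foot at (277,260).

```bash
python3 - <<'E'
from h import *
im,i=load('w6')
for p in [(274.5,160),(274.3,191),(276,205),(276.5,261)]: print(onz(i,p,.02).round(4))
a=onz(i,(274.5,160),.02);b=onz(i,(276.5,261),.02);d=a-b;print(np.degrees(np.arctan2(d[1],d[0])),np.linalg.norm(d))
print(np.degrees(2*np.arctan2(.167,.986)))
E
```

```text
[0.4384 0.3044 0.02  ]
[0.4499 0.2704 0.02  ]
[0.4574 0.255  0.02  ]
[0.4821 0.1859 0.02  ]
110.26148617831157 0.12635203225661584
19.22605173418942
```

```bash
python3 -m jog '[[[-3,11,-47,0],[0,0,-60,0],[0,0,-60,0],[0,0,-35,0],[0,0,-20,0],[0,0,0,0],[0,0,0,0],[0,0,0,0]]]' 50 20; python3 -m jog '[[[0,0,0,0],[0,0,0,0],[0,0,0,0],[0,0,0,0],[0,0,15,0],[5,-13,25,0],[7,-20,25,0],[5,-12,0,0]]]' 0 20; python3 - <<'E'
from h import *
im,i=snap('wrist','w7');b,j=snap('scene','s7'); s=manip.sense();print(s['tcp_pos'],s['ft_torque'],s['force'])
p=proj(j,[*s['tcp_pos'][:2],.06]).astype(int);print(p)
c=b[max(p[1]-75,0):p[1]+75,p[0]-100:p[0]+100]
cv2.imwrite('pics/s7b.png',np.hstack([cv2.resize(c[:,:,::-1],(400,300)),cv2.resize(im[:,:,::-1],(400,300))]))
E
```

```text
t: 30.5
tcp_pos: [0.4427, 0.2941, 0.1799]
tool_rot: [0.986, 0.166, 0.001, -0.0]
force: [-1.2, -0.5, -0.1]
finger_gap: 0.502
t: 31.5
tcp_pos: [0.4598, 0.2488, 0.2457]
tool_rot: [0.986, 0.167, 0.002, -0.0]
force: [0.8, 0.7, -0.8]
finger_gap: 0.126
[0.45940387 0.24828942 0.24390803] [ 0.12586106 -0.00456604 -0.0102305 ] [ 0.66907942  0.9649251  -1.38653511]
[324 141]
```

View pics/s7b.png

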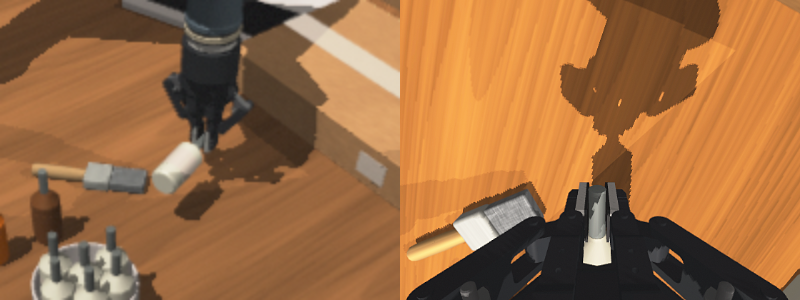

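The nozzle is gripped, but the bottle stays near horizontal (foot at about (165,183) in the left crop) with its foot pointing at the caddy. I'll push the foot against the fixed caddy wall while raising, so the bottle pivots in the pads.

```bash
python3 -m jog '[[[0,0,-25,0],[5,-14,-25,0],[10,-28,-5,0],[10,-28,0,0],[10,-28,0,0],[0,-1,0,0],[0,0,0,0],[0,0,0,0]]]';  python3 -m jog '[[[1,-3,0,0],[1,-3,0,0],[1,-3,0,0],[1,-3,0,0],[1,-3,0,0],[0,0,0,0],[0,0,0,0],[0,0,0,0]]]'; python3 - <<'E'
from h import *
b,j=snap('scene','s8'); s=manip.sense();print(s['tcp_pos'],s['ft_torque'],s['force'])
p=proj(j,[*s['tcp_pos'][:2],.06]).astype(int);print(p)
c=b[max(p[1]-75,0):p[1]+75,p[0]-100:p[0]+100]
cv2.imwrite('pics/s8b.png',cv2.resize(c[:,:,::-1],(600,450)))
E
```

```text
t: 32.6
tcp_pos: [0.4933, 0.1512, 0.1884]
tool_rot: [0.986, 0.167, -0.001, -0.0]
force: [-0.3, 0.1, -1.2]
finger_gap: 0.129
t: 33.6
tcp_pos: [0.4963, 0.1373, 0.1882]
tool_rot: [0.986, 0.166, -0.003, -0.002]
force: [-4.9, 14.0, -0.5]
finger_gap: 0.128
[0.49632538 0.13731921 0.18822019] [2.23199482 0.68391553 0.19344774] [-4.39554256 14.18482767 -0.26431153]
[302 164]
```

View pics/s8b.png

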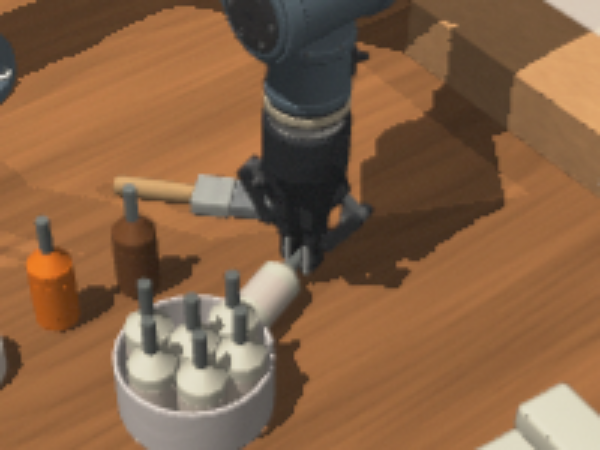

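```bash
python3 -m jog '[[[0,0,14,0],[0,0,14,0],[1,-2,13,0],[1,-3,13,0],[2,-6,9,0],[2,-6,9,0],[0,0,0,0],[0,0,0,0]]]'; python3 - <<'E'
from h import *
b,j=snap('scene','s9'); s=manip.sense();print(s['tcp_pos'],s['ft_torque'],s['force'])
p=proj(j,[*s['tcp_pos'][:2],.06]).astype(int);print(p)
c=b[max(p[1]-75,0):p[1]+75,p[0]-100:p[0]+100]
cv2.imwrite('pics/s9b.png',cv2.resize(c[:,:,::-1],(600,450)))
E
```

```text
t: 34.65
tcp_pos: [0.5048, 0.1183, 0.2616]
tool_rot: [0.986, 0.166, 0.0, -0.001]
force: [-2.3, 5.7, 1.7]
finger_gap: 0.128
[0.50480133 0.11832711 0.26155907] [0.93375703 0.34347645 0.02234242] [-1.50530668  5.06378349  2.98997917]
[299 169]
```

View pics/s9b.png

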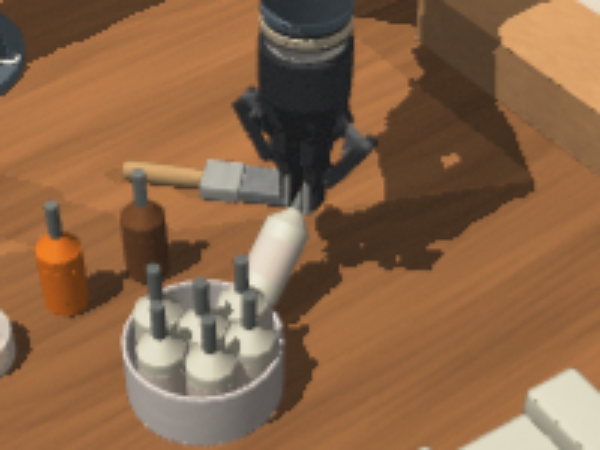

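The bottle has pivoted to about 45° (body at (275,250)). I'll continue the arc.

```bash
python3 -m jog '[[[3,-9,7,0],[3,-9,7,0],[4,-11,5,0],[4,-11,5,0],[4,-12,3,0],[4,-12,2,0],[0,0,0,0],[0,0,0,0]]]'; python3 - <<'E'
from h import *
b,j=snap('scene','s10'); s=manip.sense();print(s['tcp_pos'],s['ft_torque'],s['force'])
p=proj(j,[*s['tcp_pos'][:2],.06]).astype(int);print(p)
c=b[max(p[1]-75,0):p[1]+75,p[0]-100:p[0]+100]
cv2.imwrite('pics/s10b.png',cv2.resize(c[:,:,::-1],(600,450)))
E
```

```text
t: 35.7
tcp_pos: [0.5276, 0.0537, 0.2896]
tool_rot: [0.986, 0.167, 0.001, 0.001]
force: [1.4, 0.6, -1.2]
finger_gap: 0.131
[0.52749482 0.05393228 0.28962559] [-0.02077068  0.00244541 -0.02284628] [ 0.36850724  0.40341203 -1.37651369]
[285 184]
```

View pics/s10b.png

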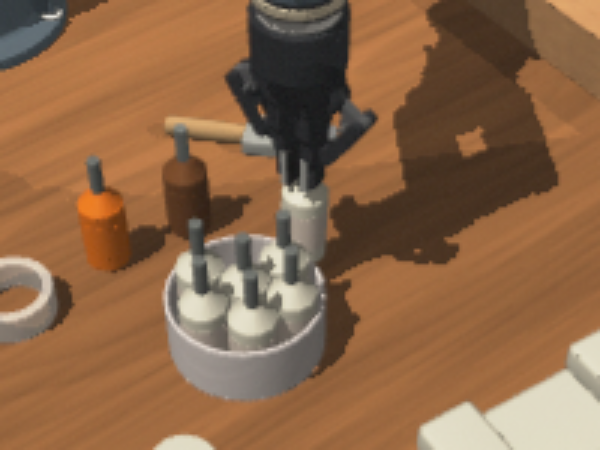

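The bottle is now almost upright beside the caddy, at about (305,220). I'll set it on the table clear of the wall to level it, then regrip.

```bash
python3 -m jog '[[[-4,12,0,0],[-5,13,0,0],[0,0,-12,0],[0,0,-6,0],[0,0,-4,0],[0,0,-3,0],[0,0,0,0],[0,0,0,0]]]';python3 -m jog '[[[0,0,0,0],[0,0,0,0],[0,0,0,0],[0,0,0,0],[0,0,0,0],[0,0,0,0],[0,0,0,0],[0,0,0,0]]]' 35 50; python3 -m jog '[[[0,0,0,0],[0,0,0,0],[0,0,0,0],[0,0,0,0],[0,0,6,0],[0,0,0,0],[0,0,0,0],[0,0,0,0]]]' 0 50; python3 - <<'E'
from h import *
b,j=snap('scene','s11'); s=manip.sense();print(s['tcp_pos'],s['ft_torque'],s['force'])
E
```

```text
t: 36.75
tcp_pos: [0.5181, 0.0791, 0.2648]
tool_rot: [0.986, 0.167, 0.0, 0.0]
force: [0.9, -0.4, -0.6]
finger_gap: 0.133
t: 37.75
tcp_pos: [0.518, 0.0793, 0.2647]
tool_rot: [0.986, 0.167, -0.0, 0.0]
force: [0.6, -0.4, 0.3]
finger_gap: 0.352
t: 38.75
tcp_pos: [0.5179, 0.0793, 0.2706]
tool_rot: [0.986, 0.167, -0.0, -0.0]
force: [0.8, -0.1, -1.1]
finger_gap: 0.119
[0.5179413  0.07930173 0.27058859] [ 0.02463587 -0.0130891   0.01794242] [ 0.16519975  0.56033559 -0.81243387]
```

```bash
python3 -m jog '[[[0,0,50,0],[0,0,56,0],[0,0,0,0],[1,-28,0,0],[1,-28,0,0],[1,-27,0,0],[0,0,0,0],[0,0,0,0]]]'; python3 - <<'E'
from h import *
im,i=snap('wrist','w12'); print(manip.sense()['tcp_pos'],manip.sense()['force'])
discs(im,i,[(.558,.0132),(.524,-.0466),(.559,-.026),(.593,-.006),(.559,-.067),(.594,-.046)])
b,j=snap('scene','s12'); p=proj(j,[.5576,-.0245,.08]).astype(int)
c=b[max(p[1]-75,0):p[1]+75,p[0]-100:p[0]+100]
cv2.imwrite('pics/w12b.png',np.hstack([cv2.resize(c[:,:,::-1],(400,300)),cv2.resize(im[:,:,::-1],(400,300))]))
E
```

```text
t: 39.8
tcp_pos: [0.5206, -0.0033, 0.3758]
tool_rot: [0.986, 0.167, -0.001, -0.001]
force: [0.0, 0.4, -1.8]
finger_gap: 0.122
[ 0.52061807 -0.00306319  0.37600283] [-0.80778981 -0.33994276 -1.56749304]
px [331.8 213.2] area 1409 xy [0.5594 0.0156]
px [283.  304.4] area 764 xy [ 0.552 -0.071]
px [344.7 292.4] area 1226 xy [ 0.5954 -0.0438]
px [363.4 249.8] area 1603 xy [ 0.594  -0.0041]
px [283.  304.4] area 764 xy [ 0.552 -0.071]
px [344.7 292.4] area 1226 xy [ 0.5954 -0.0438]
```

View pics/w12b.png

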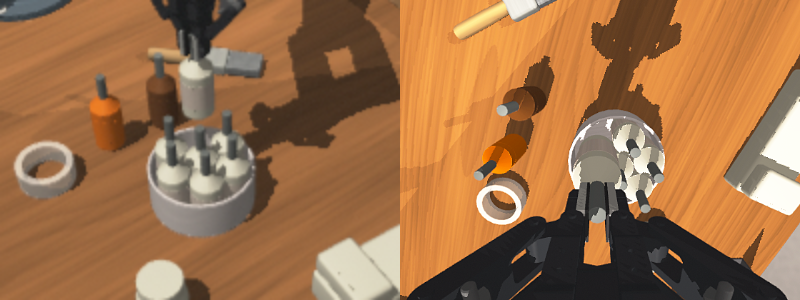

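The bottle hangs upright over the free slot (left crop (197,90); right crop slot near (600,150)). Lowering it.

```bash
python3 -m jog '[[[0,-1,0,0],[0,0,-27,0],[0,0,-8,0],[0,0,-8,0],[0,0,-8,0],[0,0,-8,0],[0,0,-8,0],[0,0,0,0]]]';  python3 -m jog '[[[0,0,-8,0],[0,0,-8,0],[0,0,-7,0],[0,0,-7,0],[0,0,-5,0],[0,0,-2,0],[0,0,0,0],[0,0,0,0]]]'
```

```text
t: 40.9
tcp_pos: [0.5212, -0.0049, 0.3092]
tool_rot: [0.986, 0.167, 0.0, 0.0]
force: [0.7, -0.4, -1.3]
finger_gap: 0.121
t: 41.9
tcp_pos: [0.5211, -0.0047, 0.2727]
tool_rot: [0.986, 0.167, 0.0, 0.0]
force: [1.7, -1.3, -2.5]
finger_gap: 0.126
```

```bash
python3 -m jog '[[[0,0,-2,0],[0,0,0,0],[0,0,0,0],[0,0,0,0],[0,0,0,0],[0,0,10,0],[0,0,40,0],[0,0,40,0]]]' 28;  python3 -m jog '[[[12,-7,20,0],[12,-7,20,0],[12,-6,0,0],[0,0,0,0],[0,0,0,0],[0,0,0,0],[0,0,0,0],[0,0,0,0]]]'; python3 - <<'E'
from h import *
im,i=snap('wrist','w13'); print(manip.sense()['t'],manip.sense()['tcp_pos'])
discs(im,i,[(.558,.0132),(.524,-.0466),(.559,-.026),(.593,-.006),(.559,-.067),(.594,-.046),(.521,-.0045)])
b,j=snap('scene','s13'); b0,_=load('s0'); p=proj(j,[.5576,-.0245,.08]).astype(int)
c=b[p[1]-75:p[1]+75,p[0]-100:p[0]+100]; 
cv2.imwrite('pics/f.png',np.hstack([cv2.resize(c[:,:,::-1],(400,300)),cv2.resize(im[80:290,130:410,::-1],(400,300))]))
t,k=load('t0')
for n,w in [('jar',(.675,-.158,.065)),('tape',(.41,-.167,.03)),('brush',(.37,.125,.01)),('orange',(.41,-.06,.06)),('brown',(.415,.011,.06)),('foam',(.75,.1,.07)),('book',(.6,-.45,.02))]:
    q=proj(j,w).astype(int); a=b[q[1]-18:q[1]+18,max(q[0]-18,0):q[0]+18].astype(int); a0=b0[q[1]-18:q[1]+18,max(q[0]-18,0):q[0]+18].astype(int)
    print(n,q,'changed frac',(np.abs(a-a0).max(2)>60).mean().round(3))
E
```

```text
t: 42.9
tcp_pos: [0.5209, -0.0047, 0.362]
tool_rot: [0.986, 0.167, -0.0, -0.0]
force: [1.0, -0.0, 0.4]
finger_gap: 0.28
t: 43.9
tcp_pos: [0.5569, -0.0246, 0.4006]
tool_rot: [0.986, 0.167, -0.0, -0.0]
force: [-0.1, 0.2, 0.1]
finger_gap: 0.282
43.95 [ 0.55691396 -0.02461793  0.40064299]
px [291.5 164.6] area 2027 xy [0.5581 0.0146]
px [227.3 220.1] area 1619 xy [ 0.5237 -0.0466]
px [276.1 210.8] area 1691 xy [ 0.5593 -0.0255]
px [324.3 200.7] area 1885 xy [ 0.5935 -0.0044]
px [260.1 253.8] area 1414 xy [ 0.5591 -0.0669]
px [308.2 243.2] area 1581 xy [ 0.5947 -0.0439]
px [241.9 172.4] area 1920 xy [ 0.5232 -0.0042]
jar [248 263] changed frac 0.0
tape [189 204] changed frac 0.056
brush [272 155] changed frac 0.233
orange [223 178] changed frac 0.05
brown [247 167] changed frac 0.07
foam [358 227] changed frac 0.0
book [112 323] changed frac 0.0
```

```bash
python3 - <<'E'
from h import *
a,_=load('s0'); b,_=load('s13')
for n,(x0,y0,x1,y1) in {'brush':(236,143,302,166),'brush handle':(238,144,268,160),'brown':(238,150,258,190),'orange':(209,160,232,200),'tape':(170,192,208,224)}.items():
    r=cv2.matchTemplate(b[y0-15:y1+15,x0-15:x1+15],a[y0:y1,x0:x1],cv2.TM_CCOEFF_NORMED); _,v,_,l=cv2.minMaxLoc(r); print(n,'shift',l[0]-15,l[1]-15,round(v,3))
s=manip.sense(); print(s['t'],s['force'])
E
```

```text
brush shift 0 0 0.57
brush handle shift 0 0 0.558
brown shift 0 0 0.88
orange shift 0 0 0.93
tape shift 0 0 0.983
44.0 [-0.22977478  0.3823911  -0.11438016]
```

```bash
python3 -c "
from station import manip
print(manip.sign_off())"
```

```text
the job is handed in; nothing more can be done
None
```

All seven bottles are in the caddy, one in the middle and six round it, and I handed the job in at about 44 s.

- **Making room:** I shifted three of the wall bottles along the wall to open two slots. The first drag only tilted them, so I repeated it with a small lift.
- **Standing bottle:** I lifted it by the nozzle and lowered it into the right-hand slot; it went in with no notable contact force.
- **Fallen bottle:** I gripped its nozzle and pushed its foot against the caddy's outer wall while raising. It pivoted upright, and I levelled it on the table, regripped it and placed it in the other slot.

**Last checks:**
- The wrist picture gave seven nozzle tips, one in the middle and six round it at about 60° steps, at the 126 mm height expected of bottles standing on the caddy floor. Ring tips were 39–42 mm from the middle one and each about 39–41 mm from its neighbours, so they sit within 1–2 mm of a full pack.
- The arm was clear of everything, with no force on the wrist.
- The jar, foam block and book showed no change in the pictures, and the tape and the decoy bottles no shift.
- The brush also showed no shift, but its match was weak (0.57). I put that down to the arm's shadow and did not confirm it.
- I could not view the last picture because the viewer had reached its limit of 12, so the end state rests on these numbers and not on a final look.

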